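# Reset the stop collar on a drill-length gauge

### The job

On the drill-length gauge with the blue wing screw, loosen that screw by about a quarter turn anticlockwise while the collar stays where it is, then slide the collar along the bar until its white line is level with the red pointer of the same gauge. Leave the gauge with the orange wing screw as it is.

Things in the scene. Friction and masses are not known exactly. Their poses are not given: they have to be found in the camera images.
- blue_wing (a point): Grip point of the BLUE wing screw, upright in the top of the collar to be moved: a blade 12 mm thick, 36 long, 32 tall. Point on its axis, 11 mm below the blade's top, 21 above its lower edge, 31 above the collar's flat top, about 100 above the bench. x = through the 12 mm, y = along the 36 mm, z up; turns with the screw. It rides on the collar: pulling it along the bar slides a loosened collar.
- blue_screw (a joint): Angle of the blue wing screw, rad. 0 = tight (blade across the bar); grows turning anticlockwise seen from above (loosening), end stop at 1.5 (blade along the bar). Starts at 0 to 0.12. Takes 0.1 to 0.2 N m and stays where left. Tight, its tip clamps the collar to the bar; the collar is free from about 0.5; counts as loosened above 0.9.
- blue_line (a point): Middle of the white line on the black tongue beside the knurled collar (44 mm across, 32 along the 20 mm bar, bar axis 45 above the bench) that carries the blue screw. Level with the screw's axis along the bar, 33 mm to one side of it, 70 above the bench. x = along the bar, the way the collar must go (60 to 150 mm), z up. Loose, it slides with about 2 N.
- blue_mark (a point): Top of the same gauge's red pointer, 58 mm above the bench, on the white line's side, 54 mm from the bar's axis. x = along the bar, as for the white line; the collar is set when line and mark have the same place along x. The pointer stays put. The gauge is a fixed grey plate 310 x 100 x 12 mm with end blocks 68 mm high.
- orange_screw (a joint): Angle of the ORANGE wing screw of the second, otherwise identical gauge, in rad; to be left alone.
- orange_line (a point): White line on the collar of the second gauge (orange wing screw); to be left alone.

How it is judged (in metres and radians):
On the way:
1. the blue wing screw is loosened by more than 0.9 rad while its collar is still within 10 mm of where it started (value of joint blue_screw above 0.9 rad and distance of blue_line from where it was at the start of the episode below 0.01 m), for 0.1 s.
At the end, for the whole second after the job is handed in: The white line of the blue-screwed collar is level with the red pointer of its gauge, within 12 mm along the bar, let go and staying there, and the pointer within 10 mm of where it stood. Whether the screw is left loose or is tightened again does not matter (x of blue_line in the frame of blue_mark between -0.012 and 0.012 m and distance of blue_mark from where it was at the start of the episode below 0.01 m); the robot touches nothing.
It fails at once if the orange wing screw is turned more than 0.3 rad from tight (value of joint orange_screw above 0.3 rad).
It fails at once if the collar of the orange gauge is shifted more than 10 mm (distance of orange_line from where it was at the start of the episode above 0.01 m).
It also fails if it takes over 38 s, if anything falls off the work surface, if the arm or the gripper's body presses on something with over 40 N, if the wrist force passes 120 N, or if a joint passes its speed limit or range.

### The arm

A 6-joint arm with a two-finger parallel gripper is mounted at the origin on the work surface. World frame = base frame: x ahead of the robot, y to its left, z up, the work surface at z = 0. Lengths are in m, angles in degrees, forces in N, time in s.
With the tool pointing down it reaches from about 0.35 to 0.975 m from the base axis. Payload 7.1 kg.
Tool frame: the origin (TCP) lies at the very end of the fingers, on their centre line; the grasp point (between the pads) lies 19 mm behind it; x points along the fingers, y is the direction in which the jaws open and shut, and the axes are right-handed (so a half turn about x gives the same grasp; the last joint's range is limited). The gripper opens to 88 mm and grips with 3 to 60 N. Pads are 20 mm wide; open, the fingers measure 115 mm over their backs; the gripper's body (75 mm by 178 mm) begins 61 mm behind the grasp point.
Start: joints at [-69.442, 24.242, 93.386, -0, 62.372, -1.089], TCP at [0.231, -0.581, 0.223] pointing down, gripper open.
Joint ranges: [-172.04, 172.04], [-51.8, 120.97], [4.93, 147.93], [-75.15, 255.16], [6.16, 154.13], [-145.62, 145.62]. Speed limits (degrees/s): [136.94, 136.94, 172.46, 180, 180, 180].

### API

Orientations are given as [roll, pitch, yaw] about the fixed x, y, z axes, in that order (R = Rz(yaw) Ry(pitch) Rx(roll)).
In Python, from workcell import observe, grab_frame, job_done, regions_of, tip_of gives the robot as it stands.
- The arm moves only by the tool arm_command, never from a script. Its argument "commands" is one flat list of numbers, 7 for each row, row after row: the finger opening in mm, from 0 to 87.8, then the shift along the tool's x, y, z in mm, then the turn, a rotation vector about the tool's x, y, z in rad. In form: [hand, x, y, z, rx, ry, rz, hand, x, y, z, rx, ry, rz, ...]. A call has 1 to 20 rows; each row shifts and turns the commanded pose from where the row before left it, along the tool's axes as they then stand; what a row does not reach is not made up. A row lasts 1/10 s, in which the tool goes at most 50 mm and 8.59 degrees, less where a joint would pass 70% of its speed; a pose out of reach is approached as far as the arm can. A call is refused whole if a number of a shift passes 50 or a number of a turn 0.15, either way. A call with a gripper value outside its range is refused whole. The fingers move at their own pace and stop on an object; the grip force is fixed at half the most. Time passes only in rows, so rows that do not move let the fingers close. It gives the time, the measured TCP pose, the force and the opening at its end, in the units of the state.
- observe(): the state, without advancing time (a new reading comes with each control period).
- grab_frame(name): name is "scene" or "top"; returns a dict with "color" (420x560x3 uint8, blue, green, red), "z_map" (420x560 float32, m along the optical axis (not along the pixel's ray), 0 where there is no reading), "K" (3x3 intrinsics, pixels), "world_from_camera" (4x4, takes a point from camera to world coordinates). Camera axes: x right, y down, z forward; pixel columns grow to the right and rows downward; lengths in m; the calibration is good to about 2 mm. A picture is of the moment at which its call begins.
- job_done(): hands the job in, once; it reports no verdict.
Trained networks look in a picture, given as the dict that the camera call returned (one of the last four; its "shot" number tells which), for a name from the list of things; names that differ only in an ending like _2 or _b are one class to them, and where a whole thing is asked for, a point or a joint stands for the part that bears it (a point fixed in the world has none). Each returns a list of dicts, best first, with "p" (0 to 1); they miss things now and then, are a little off and sometimes report something else, mostly with a low value. They report only what shows in the picture. A call takes as long as a camera call.
- regions_of(picture, thing): "pixels" (420x560 bool, what is visible of it).
- tip_of(picture, thing): "centre" ([x, y, z] in m, in world coordinates, good to about 4 mm: a listed point, or the origin of a listed thing).
The state is a dict: "time_s": time; "joints": joint angles; "dq": joint speeds; "tau": joint torques, N m; "eef_pos": TCP position; "tcp_rot": TCP orientation; "wrist_force": force on the tool from outside, world axes, zero at the start; "ft_torque": the same for the moment, N m; "width": finger opening in m.
Only numpy, scipy, OpenCV 4.12 (cv2) and the standard library are available. Lean on these libraries where they do the work, as an engineer would, in place of code of your own. Each camera call takes 0.05 s, during which the arm holds its last target.

## Working session

There is one attempt and no reset: what is moved stays moved. The work goes in short steps, Python scripts to look and compute and a tool call to move; the robot and the scene stay as the last step left them, time stands still between calls to the robot, and variables do not carry over. Pictures are saved under pics/ and viewed, and the job is handed in when it is done.

Besides the shell and the picture viewer there is one more tool, called after "Request:" by a JSON object that holds its "name" and its "arguments", one argument or row to a line. arm_command: Moves the arm, as the interface text tells. Its arguments: {"type":"object","properties":{"commands":{"type":"array"}},"required":["commands"]}

```bash
ls; mkdir -p pics; python3 - <<'E'
from workcell import *
import cv2
s=observe();print({k:s[k] for k in('time_s','eef_pos','tcp_rot','wrist_force','width')})
for n in('scene','top'):
    f=grab_frame(n);cv2.imwrite(f'pics/{n}0.png',f['color'])
    for t in('blue_wing','blue_line','blue_mark','orange_line'):
        print(n,t,[(round(d['p'],2),[round(float(v),4) for v in d['centre']]) for d in tip_of(f,t)[:3]])
E
```

```text
pics
{'time_s': 0.0, 'eef_pos': array([ 0.23037034, -0.58039056,  0.22191253]), 'tcp_rot': array([-90.70949052,  89.91383915, 110.93662261]), 'wrist_force': array([-0.74261635, -0.05955042, -0.67199995]), 'width': 0.0877294130499147}
scene blue_wing [(0.69, [0.4858, 0.2173, 0.0973])]
scene blue_line [(0.78, [0.483, 0.2448, 0.0728]), (0.2, [0.5175, -0.1548, 0.0712])]
scene blue_mark [(0.53, [0.583, 0.2672, 0.0576])]
scene orange_line [(0.91, [0.5148, -0.151, 0.071])]
top blue_wing [(0.49, [0.4833, 0.2139, 0.1034])]
top blue_line [(0.7, [0.4867, 0.252, 0.0669])]
top blue_mark [(0.57, [0.5852, 0.2659, 0.0545])]
top orange_line [(0.9, [0.5186, -0.1501, 0.0709])]
```

View pics/scene0.png

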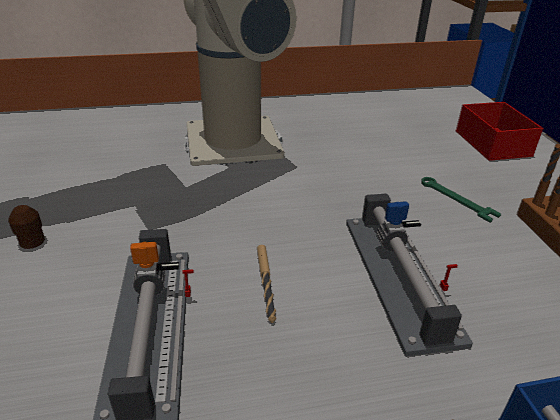

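View pics/top0.png

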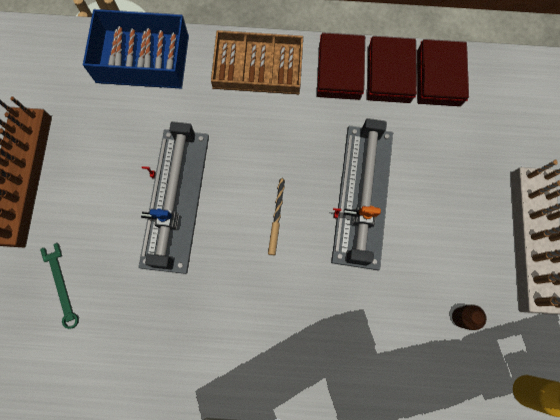

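The scene view shows the blue gauge on the right: wing at about (397,212), red pointer at about (449,275). In the top view the blue wing is at about (160,214), the pointer at about (149,171), and the bar runs from (158,260) to (181,130). Next I'll measure the bar's direction from the depth map.

```bash
cat > h.py <<'E'
from workcell import *
import numpy as np, cv2
def cloud(f):
    z=f['z_map'];v,u=np.indices(z.shape);K=f['K']
    p=np.stack([(u-K[0,2])/K[0,0]*z,(v-K[1,2])/K[1,1]*z,z,np.ones_like(z)],-1)
    P=(p@f['world_from_camera'].T)[...,:3];P[z==0]=np.nan
    return P
E
python3 - <<'E'
from h import *
for n in('top','scene'):
    f=grab_frame(n);P=cloud(f);c=f['color'].astype(int)
    b,g,r=c[...,0],c[...,1],c[...,2]
    near=(P[...,0]>.3)&(P[...,0]<.8)&(P[...,1]>.08)&(P[...,1]<.36)
    w=near&(b>r+60)&(b>g+30)&(P[...,2]>.06)
    q=P[w];print(n,'wing',w.sum(),q.mean(0),q.min(0),q.max(0))
    d=q[:,:2]-q[:,:2].mean(0);U,S,V=np.linalg.svd(d);print(' wing dir',V[0],np.degrees(np.arctan2(V[0,1],V[0,0])))
    m=near&(r>g+80)&(r>b+80);q=P[m];print(' red',m.sum(),q.mean(0),q.min(0),q.max(0), q[q[:,2]>.045].mean(0))
    # plate -> direction by minAreaRect
    pl=near&(P[...,2]>.006)&(P[...,2]<.08);k=cv2.connectedComponentsWithStats(pl.astype(np.uint8));i=1+np.argmax(k[2][1:,4])
    q=P[k[1]==i];print(' plate',cv2.minAreaRect((q[:,:2]*1000).astype(np.float32)))
    eb=near&(P[...,2]>.062)&(P[...,2]<.074)&(c.max(-1)<90);k=cv2.connectedComponentsWithStats(eb.astype(np.uint8))
    for i in range(1,k[0]):
        if k[2][i,4]>15: print('  block',k[2][i],np.nanmean(P[k[1]==i],0))
    cv2.imwrite(f'pics/{n}z.png',cv2.resize(f['color'][110:290,110:230] if n=='top' else f['color'][180:360,330:480],None,fx=3.3,fy=3.3,interpolation=2))
E
```

```text
top wing 108 [0.4815379  0.21395154 0.10774831] [0.4737675  0.19740785 0.07821028] [0.4889134  0.23073491 0.1141705 ]
 wing dir [-0.00746192 -0.99997216] -90.42754062164964
 red 23 [0.58468054 0.26464912 0.04054825] [0.57998217 0.2597861  0.02085711] [0.58898974 0.27305912 0.06186449] [0.58590487 0.26656846 0.0592107 ]
 plate ((538.3857421875, 218.5165557861328), (115.25655364990234, 309.76507568359375), 87.4915771484375)
  block [170 122  22  12 201] [0.67573907 0.20428641 0.06704824]
  block [141 215  16   4  30] [0.48063883 0.24429324 0.06893974]
  block [145 254  24  13 253] [0.39775576 0.21658396 0.06730808]
scene wing 94 [0.49711254 0.21417055 0.10821657] [0.47685387 0.19615582 0.07215261] [0.79992753 0.28008886 0.11305292]
 wing dir [0.98834418 0.15223592] 8.756523914445676
 red 31 [0.58485927 0.26354577 0.04339577] [0.57714447 0.25829692 0.0218643 ] [0.59108934 0.27327306 0.06121147] [0.58502919 0.26625482 0.05958106]
 plate ((537.0187377929688, 217.54513549804688), (116.44964599609375, 311.2886047363281), 87.49087524414062)
  block [365 194  26  10 198] [0.39970115 0.21502081 0.0666853 ]
  block [383 220  38  14 225] [0.48716185 0.22290752 0.06751951]
  block [425 305  37  17 462] [0.67790832 0.20197798 0.06664198]
```

```bash
python3 - <<'E'
import cv2,numpy as np
a=cv2.imread('pics/topz.png');b=cv2.imread('pics/scenez.png')
a=cv2.resize(a,(380,570));b=cv2.resize(b,(410,570))
cv2.imwrite('pics/both.png',np.hstack([a,b]))
E
```

```text
(no output)
```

View pics/both.png

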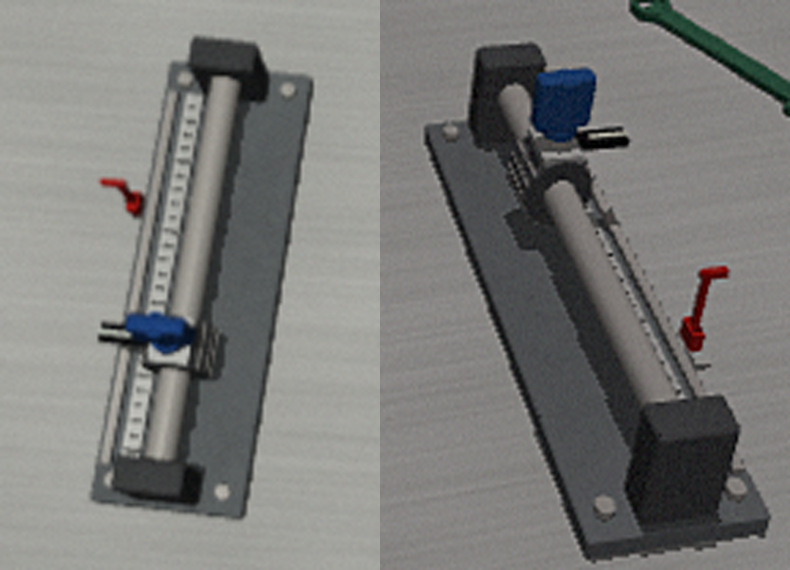

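```bash
cat >> h.py <<'E'
from scipy.spatial.transform import Rotation as Rn
def tool():
    s=observe();return np.array(s['eef_pos']),Rn.from_euler('xyz',s['tcp_rot'],degrees=True).as_matrix(),s
def to(target):
    p,R,s=tool();return (R.T@(np.array(target)-p)*1000).round(1)
E
python3 - <<'E'
from h import *
p,R,s=tool();print(R.round(3));print('jaw yaw',np.degrees(np.arctan2(R[1,1],R[0,1])),'joints',np.round(s['joints'],2))
print(to([.484,.2138,.17]))
E
```

```text
[[-0.     0.369 -0.929]
 [ 0.    -0.929 -0.369]
 [-1.    -0.     0.   ]]
jaw yaw -68.35156838338847 joints [-69.44  24.24  93.39  -0.    62.37  -1.09]
[  52.7 -645.1 -528.7]
```

Request:
{"name": "arm_command", "arguments": {
  "commands": [87,0,0,0,-0.148,0,0,87,0,0,0,-0.148,0,0,87,0,0,0,-0.148,0,0,87,0,0,0,-0.148,0,0,87,0,0,0,-0.148,0,0,87,0,0,0,-0.148,0,0,87,0,0,0,-0.148,0,0,87,0,0,0,-0.148,0,0,87,0,25,-40,0,0,0,87,0,25,-40,0,0,0,87,0,25,-40,0,0,0,87,0,25,-40,0,0,0,87,0,25,-40,0,0,0,87,0,25,-40,0,0,0,87,0,25,-40,0,0,0,87,0,20,-40,0,0,0,87,0,10,-40,0,0,0,87,0,10,-40,0,0,0,87,0,5,-40,0,0,0,87,0,5,-40,0,0,0]
}}

```text
time_s: 2.6
eef_pos: [0.4601, -0.1013, 0.2229]
tcp_rot: [78.0, 90.0, -12.5]
wrist_force: [-0.0, -0.1, 0.3]
width: 0.0867
```

```bash
python3 - <<'E'
from h import *
p,R,s=tool();print(p,'jaw yaw',np.degrees(np.arctan2(R[1,1],R[0,1])),s['time_s'],np.round(s['joints'],1))
print(to([.484,.2138,.14]))
E
```

```text
[ 0.46010617 -0.10130985  0.22289844] jaw yaw -0.5098135837522179 2.6 [-13.9  11.2 112.3   0.   56.5 -13.4]
[  82.9   21.  -315.3]
```

Request:
{"name": "arm_command", "arguments": {
  "commands": [87,0,0,-40,0,0,0,87,0,1,-40,0,0,0,87,0,2,-40,0,0,0,87,0,3,-40,0,0,0,87,0,3,-40,0,0,0,87,0,4,-40,0,0,0,87,5,4,-40,0,0,0,87,15,4,-25,0,0,0,87,15,0,-10,0,0,0,87,0,0,0,0,0,0]
}}

```text
time_s: 3.6
eef_pos: [0.4821, 0.2119, 0.1855]
tcp_rot: [-65.9, 89.8, -156.3]
wrist_force: [-0.6, -0.4, 0.7]
width: 0.0867
```

```bash
python3 - <<'E'
from h import *
p,R,s=tool();print(p,'jaw yaw',np.degrees(np.arctan2(R[1,1],R[0,1])),s['time_s'],np.round(s['joints'],1))
print(to([.484,.2138,.083]))
ims=[]
for n in('scene','top'):
    f=grab_frame(n);ims.append(f['color'])
    for t in('blue_wing','blue_line','blue_mark'):
        print(n,t,[(round(d['p'],2),[round(float(v),4) for v in d['centre']]) for d in tip_of(f,t)[:2]])
cv2.imwrite('pics/a1.png',cv2.resize(ims[0][60:360,280:560],None,fx=2,fy=2))
E
```

```text
[0.48212608 0.21194703 0.18550109] jaw yaw -0.411771573330848 3.6 [ 22.4  19.  107.4  -0.   53.9  22.9]
[102.5   2.2  -2. ]
scene blue_wing [(0.71, [0.4835, 0.2149, 0.0998])]
scene blue_line [(0.73, [0.4845, 0.2448, 0.0719])]
scene blue_mark [(0.68, [0.5814, 0.2712, 0.0566])]
top blue_wing [(0.67, [0.4784, 0.2138, 0.1044])]
top blue_line [(0.63, [0.4869, 0.25, 0.0711])]
top blue_mark []
```

View pics/a1.png

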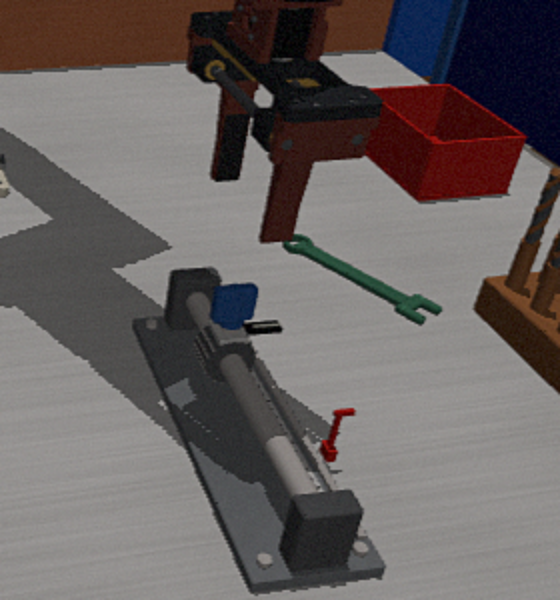

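The crop shows the open fingers straddling above the blue blade at about (235,305), with the jaws along the bar. I'll descend and close.

Request:
{"name": "arm_command", "arguments": {
  "commands": [87,25,1,-1.5,0,0,0,87,25,0,0,0,0,0,87,25,0,0,0,0,0,87,15,0,0,0,0,0,87,10,0,0,0,0,0,87,2.5,0,0,0,0,0,30,0,0,0,0,0,0,30,0,0,0,0,0,0,30,0,0,0,0,0,0,30,0,0,0,0,0,0,30,0,0,0,0,0,0]
}}

```text
time_s: 5.1
eef_pos: [0.485, 0.2135, 0.0856]
tcp_rot: [114.7, 90.0, 24.2]
wrist_force: [0.2, -0.5, 0.3]
width: 0.0507
```

Request:
{"name": "arm_command", "arguments": {
  "commands": [26,2,-1,0,0,0,0,26,0,0,0,0,0,0,26,0,0,0,0,0,0]
}}

```text
time_s: 5.4
eef_pos: [0.4836, 0.2133, 0.0831]
tcp_rot: [-71.5, 90.0, -162.0]
wrist_force: [-0.2, 0.2, 0.7]
width: 0.0272
```

```bash
python3 - <<'E'
from h import *
p,R,s=tool();print(p,'jaw yaw',np.degrees(np.arctan2(R[1,1],R[0,1])),s['width'],s['wrist_force'])
f=grab_frame('scene')
cv2.imwrite('pics/a2.png',cv2.resize(f['color'][120:300,320:480],None,fx=3.5,fy=3.3,interpolation=2))
E
```

```text
[0.48357865 0.21331985 0.08306897] jaw yaw -0.5127347507328828 0.02723446743619167 [-0.22055643  0.19319177  0.67389553]
```

View pics/a2.png

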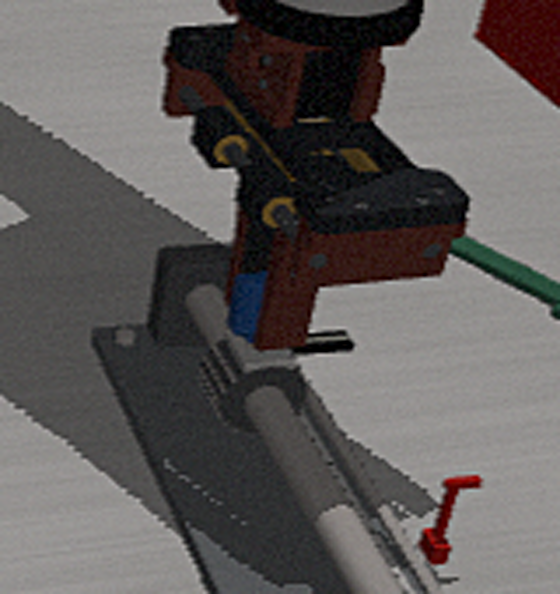

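The blade, blue at about (248,305) in the crop, sits between the fingers. Closing now.

Request:
{"name": "arm_command", "arguments": {
  "commands": [6,0,0,0,0,0,0,6,0,0,0,0,0,0,6,0,0,0,0,0,0,6,0,0,0,0,0,0]
}}

```text
time_s: 5.85
eef_pos: [0.4832, 0.2133, 0.0831]
tcp_rot: [-78.0, 89.9, -168.6]
wrist_force: [-2.7, -0.8, 2.3]
width: 0.0115
```

Request:
{"name": "arm_command", "arguments": {
  "commands": [4,0,0,0,-0.06,0,0,4,0,0,0,-0.06,0,0,4,0,0,0,-0.06,0,0,4,0,0,0,-0.06,0,0,4,0,0,0,-0.06,0,0,4,0,0,0,-0.06,0,0]
}}

```text
time_s: 6.45
eef_pos: [0.4838, 0.2134, 0.0831]
tcp_rot: [111.2, 90.0, 41.5]
wrist_force: [-0.8, 0.9, -0.1]
width: 0.0118
```

Request:
{"name": "arm_command", "arguments": {
  "commands": [4,0,0,0,-0.08,0,0,4,0,0,0,-0.08,0,0,4,0,0,0,-0.08,0,0,4,0,0,0,-0.08,0,0,4,0,0,0,-0.08,0,0,4,0,0,0,-0.08,0,0,4,0,0,0,-0.08,0,0,4,0,0,0,-0.08,0,0,4,0,0,0,-0.08,0,0,4,0,0,0,-0.08,0,0,4,0,0,0,-0.08,0,0,4,0,0,0,0,0,0,4,0,0,0,0,0,0]
}}

```text
time_s: 7.75
eef_pos: [0.4847, 0.2143, 0.0831]
tcp_rot: [55.6, 89.8, 36.1]
wrist_force: [0.9, 5.2, -3.8]
width: 0.0114
```

```bash
python3 - <<'E'
from h import *
p,R,s=tool();print(p,'jaw yaw',np.degrees(np.arctan2(R[1,1],R[0,1])),s['width'],s['wrist_force'],s['ft_torque'],np.round(s['joints'],1))
f=grab_frame('scene')
cv2.imwrite('pics/a3.png',cv2.resize(f['color'][120:300,320:480],None,fx=3.5,fy=3.3,interpolation=2))
for n in ('scene','top'):
    f=grab_frame(n)
    for t in('blue_wing','blue_line','blue_mark'):
        print(n,t,[(round(d['p'],2),[round(float(v),4) for v in d['centre']]) for d in tip_of(f,t)[:2]])
u=np.array([.99898,-.0445,0]);print('98mm:',R.T@u*98)
E
```

```text
[0.48469927 0.21429809 0.08313402] jaw yaw 70.52427786398843 0.011370127929235398 [ 0.85977046  5.24700291 -3.84002968] [ 0.90099939 -0.40596187  0.15049425] [ 2.250e+01  2.830e+01  1.104e+02  1.000e-01  4.120e+01 -4.800e+01]
scene blue_wing [(0.68, [0.4873, 0.2137, 0.0988])]
scene blue_line [(0.73, [0.4826, 0.2482, 0.0711])]
scene blue_mark [(0.68, [0.582, 0.2678, 0.0557])]
top blue_wing []
top blue_line []
top blue_mark []
98mm: [ 0.2009007  28.52905528 93.75227356]
```

View pics/a3.png

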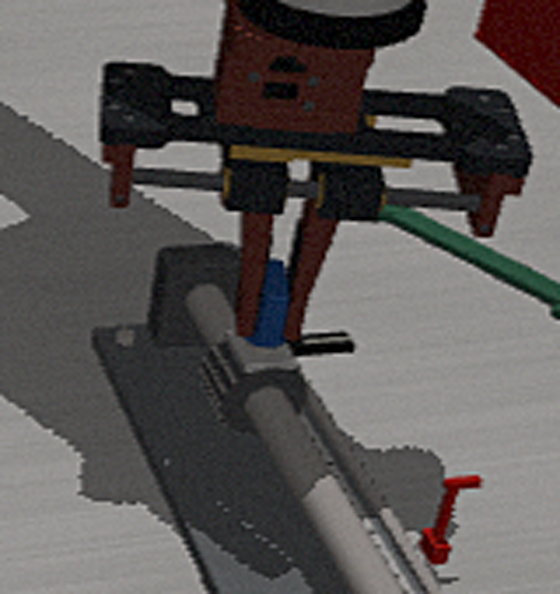

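The blade has turned with the fingers: the blue edge at about (272,305) is now nearly along the bar. The white line is still at (0.483,0.248), so the collar hasn't moved. Now I'll slide it along the bar.

Request:
{"name": "arm_command", "arguments": {
  "commands": [4,0,1.45,4.8,0,0,0,4,0,1.45,4.8,0,0,0,4,0,1.45,4.8,0,0,0,4,0,1.45,4.8,0,0,0,4,0,1.45,4.8,0,0,0,4,0,1.45,4.8,0,0,0,4,0,1.45,4.8,0,0,0,4,0,1.45,4.8,0,0,0,4,0,1.45,4.8,0,0,0,4,0,1.45,4.8,0,0,0,4,0,1.45,4.8,0,0,0,4,0,1.45,4.8,0,0,0,4,0,1.45,4.8,0,0,0,4,0,1.45,4.8,0,0,0,4,0,1.45,4.8,0,0,0,4,0,1.45,4.8,0,0,0,4,0,0,0,0,0,0]
}}

```text
time_s: 9.9
eef_pos: [0.5648, 0.2107, 0.0831]
tcp_rot: [64.5, 89.9, 45.0]
wrist_force: [0.9, 5.0, -3.5]
width: 0.0117
```

```bash
python3 - <<'E'
from h import *
p,R,s=tool();print(p,'jaw yaw',np.degrees(np.arctan2(R[1,1],R[0,1])),s['width'],s['wrist_force'],s['time_s'])
u=np.array([.99898,-.0445,0])
for n in ('scene','top'):
    f=grab_frame(n)
    if n=='scene': cv2.imwrite('pics/a4.png',cv2.resize(f['color'][150:350,340:500],None,fx=3,fy=3,interpolation=2))
    d={}
    for t in('blue_wing','blue_line','blue_mark'):
        r=tip_of(f,t)[:1]
        if r: d[t]=np.array(r[0]['centre']); print(n,t,round(r[0]['p'],2),d[t].round(4),'u',(d[t]@u).round(4))
print('mark u from cloud',np.array([.5848,.2665,0])@u)
E
```

```text
[0.56481696 0.21071615 0.08314807] jaw yaw 70.5153459573809 0.01172140368956729 [ 0.92971371  4.95639309 -3.51246912] 9.9
scene blue_wing 0.62 [0.565  0.2107 0.1032] u 0.555
scene blue_line 0.75 [0.5665 0.2405 0.0707] u 0.5552
scene blue_mark 0.73 [0.5838 0.2699 0.0555] u 0.5712
top blue_line 0.53 [0.5701 0.2476 0.0712] u 0.5585
mark u from cloud 0.572344254
```

View pics/a4.png

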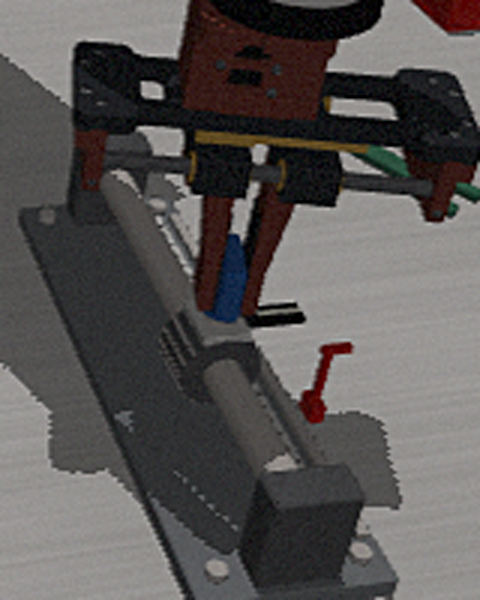

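The collar came along: the tongue at about (278,313) is just short of the pointer's arm at about (335,350). About 16 mm remain.

Request:
{"name": "arm_command", "arguments": {
  "commands": [4,0,1.15,3.85,0,0,0,4,0,1.15,3.85,0,0,0,4,0,1.15,3.85,0,0,0,4,0,1.15,3.85,0,0,0,4,0,0,0,0,0,0,4,0,0,0,0,0,0]
}}

```text
time_s: 10.9
eef_pos: [0.5806, 0.21, 0.0831]
tcp_rot: [64.4, 89.9, 44.9]
wrist_force: [0.7, 6.1, -2.5]
width: 0.0119
```

```bash
cat > m.py <<'E'
from h import *
import sys
p,R,s=tool();u=np.array([.99898,-.0445,0]);v=np.array([.0445,.99898,0])
print(p,'u',p@u,'jaw yaw',np.degrees(np.arctan2(R[1,1],R[0,1])),s['width'],s['wrist_force'],s['time_s'])
for n in ('scene','top'):
    f=grab_frame(n);c=f['color'].astype(int);P=cloud(f)
    cr=f['color'][150:350,340:500] if n=='scene' else f['color'][100:290,110:230]
    cv2.imwrite(f'pics/{sys.argv[1]}{n}.png',cv2.resize(cr,None,fx=3,fy=3,interpolation=2))
    for t in('blue_wing','blue_line','blue_mark'):
        for r in tip_of(f,t)[:1]:
            d=np.array(r['centre']); print(n,t,round(r['p'],2),d.round(4),'u',(d@u).round(4))
    b,g,r=c[...,0],c[...,1],c[...,2]
    q=P[(r>g+80)&(r>b+80)&(P[...,2]>.045)&(P[...,2]<.07)&(P[...,1]>.2)&(P[...,0]>.5)&(P[...,1]<.3)&(P[...,0]<.66)]
    if len(q):print(' red top u',(q@u).mean(),'v',(q@v).mean(),len(q))
    uu=P@u;vv=P@v
    m=(P[...,2]>.063)&(P[...,2]<.076)&(vv>.2375+.023)&(vv<.2375+.045)&(abs(uu-.57)<.06)
    q=P[m]
    if len(q):print(' tongue u range',(q@u).min(),(q@u).max(),(q@u).mean(),len(q))
E
python3 m.py b
```

```text
[0.5806349  0.20996722 0.08314321] u 0.5706991079377562 jaw yaw 70.52017657246101 0.011949907605744185 [ 0.71590864  6.10413095 -2.45902114] 10.9
scene blue_wing 0.75 [0.5816 0.212  0.1019] u 0.5716
scene blue_line 0.81 [0.5783 0.2421 0.0735] u 0.5669
scene blue_mark 0.58 [0.585  0.2669 0.0568] u 0.5725
 red top u 0.5740720760149498 v 0.2899498973933008 10
 tongue u range 0.5610500424317686 0.5755063408593722 0.56990403819348 86
top blue_line 0.62 [0.5839 0.2452 0.0674] u 0.5724
```

View pics/bscene.png

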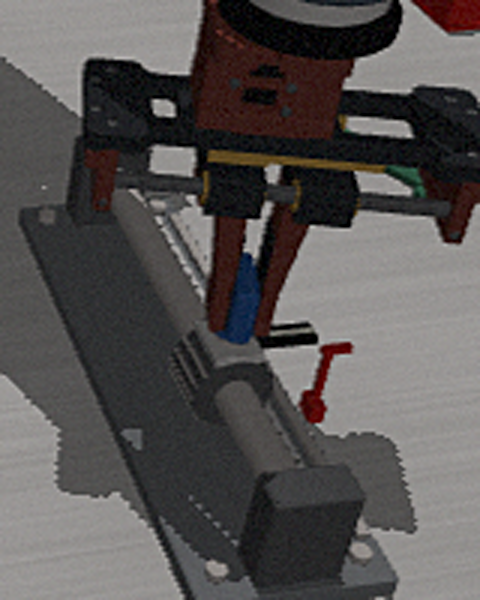

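View pics/btop.png

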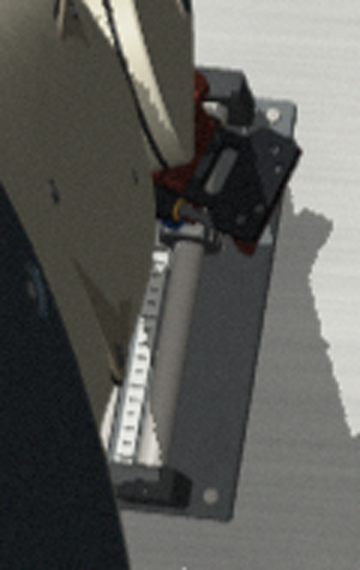

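The tongue's white line in the scene crop, at about (290,335), points at the pointer top at about (335,350) to within a few mm. The numbers agree at about 2 mm short. I'll nudge 2 mm, open and lift.

Request:
{"name": "arm_command", "arguments": {
  "commands": [4,0,0.6,1.9,0,0,0,4,0,0,0,0,0,0,4,0,0,0,0,0,0,40,0,0,0,0,0,0,40,0,0,0,0,0,0,40,0,0,0,0,0,0,40,0,0,0,0,0,0,40,0,0,0,0,0,0,40,-5,0,0,0,0,0,40,-20,0,0,0,0,0,40,-30,0,0,0,0,0,40,-40,0,0,0,0,0,40,-40,0,0,0,0,0,40,0,-10,-35,0,0,0,40,0,-10,-40,0,0,0,40,0,-10,-40,0,0,0,40,0,-10,-40,0,0,0,40,0,0,0,0,0,0]
}}

```text
time_s: 13.1
eef_pos: [0.4178, 0.2221, 0.2181]
tcp_rot: [-141.3, 89.8, -160.6]
wrist_force: [0.1, 0.2, 0.0]
width: 0.0399
```

```bash
python3 m.py c
```

```text
[0.41775854 0.2221327  0.21811938] u 0.4074475194237258 jaw yaw 70.634862455703 0.039904810076612784 [0.08113303 0.19192191 0.03874787] 13.1
scene blue_wing 0.92 [0.5866 0.2093 0.1003] u 0.5767
scene blue_line 0.92 [0.5843 0.2386 0.0735] u 0.5731
scene blue_mark 0.69 [0.5825 0.2697 0.0568] u 0.5699
 red top u 0.5720173742972695 v 0.2920384780900459 19
 tongue u range 0.5636573658858142 0.5770744353979413 0.5714382805955049 85
top blue_wing 0.61 [0.5802 0.2106 0.1014] u 0.5702
top blue_line 0.81 [0.5861 0.2431 0.0688] u 0.5747
top blue_mark 0.44 [0.5876 0.2649 0.0542] u 0.5752
 red top u 0.5734872619166731 v 0.2924188357261983 11
 tongue u range 0.5660632065963435 0.5786723927620872 0.5718622556352498 62
```

View pics/cscene.png

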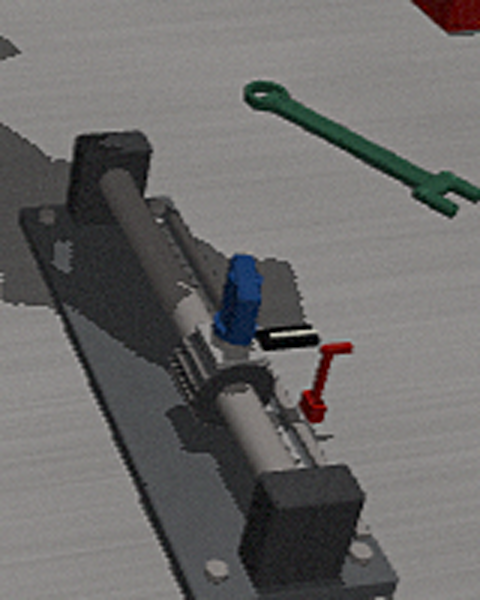

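View pics/ctop.png

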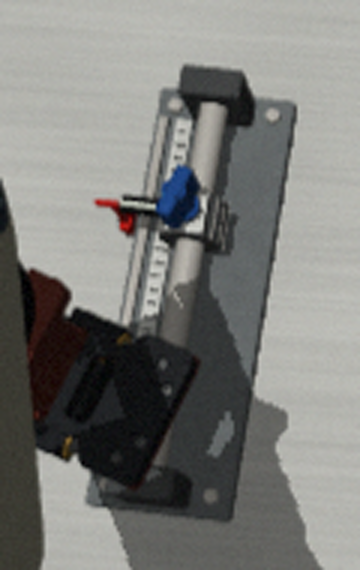

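The top view shows the tongue with its white line at about (140,204) running straight into the red pointer at about (110,203). The blade lies nearly along the bar, and the gripper is clear at 0.218 m. Handing in.

```bash
python3 -c "
from workcell import *
print(job_done())"
```

```text
the job is handed in; nothing more can be done
None
```

I loosened the blue screw, moved its collar to the red pointer and handed the job in after about 13 s; no verdict was reported.

- **Loosening:** I gripped the blue wing and turned it about 1.24 rad anticlockwise, judging by the tool's turn and the picture. In the scene camera the white line stayed within about 5 mm, which is roughly detection noise; the top camera's view was blocked just then.
- **Sliding:** I drew the collar about 98 mm along the bar, then let go and lifted clear.
- **Final position:** The line lay at 571–575 mm along the bar and the pointer at 570–575 mm, so they agree within about 3 mm against the allowed 12 mm. The single network readings scattered by up to 5 mm, but both pictures show the line level with the pointer.
- **Clearance:** At the end the gripper stood clear and the wrist force was near zero.
- **Orange gauge:** I never approached it low down. I did not measure it again at the end.

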